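# Wind and start the clockwork music movement on its sloping test stand

### The job

Wind the clockwork music movement: turn the winged key on the sloping panel clockwise, a part turn at a time, until the gauge pointer on top of the stand points at the small raised tab on the dial's rim. Keep the stop lever back at stop, leaning towards the panel's low front edge, while you wind; then throw it all the way over to the other side to let the movement play. Leave the jar, tape, bowl and screwdriver where they are.

Things in the scene. Friction and masses are not known exactly. Their poses are not given: they have to be found in the camera images.
- stand: Plywood base board 250 (x) x 320 (y) x 15 mm, fixed to the bench, carrying the whole movement; origin at the centre of its underside, z up, +x from the panel's low front edge to the gauge, yaw within 0.3 rad of the robot's x. A wooden gauge housing stands on it: x 25 to 120, y +-58 mm, top at z 110 mm. Brass pinned drum with comb: x -20 to 45, y 64 to 100, up to z 55 mm.
- panel: Sloping aluminium panel 125 x 126 mm; origin at the centre of its upper face, at (-30, 0, 90) mm in the stand's frame. Its z is the face's normal, leaning 35 degrees (0.61 rad) from vertical towards the stand's -x; its y is the stand's y. In its middle a brass barrel, radius 20 mm, 12 mm tall, from which the key stands out.
- key_grip (a point): Centre of the steel winged key's blade, on its turning axis, 44 mm out from the panel face. Blade: 6 mm thick along this frame's x, 60 mm wide over its rounded wings along y (grip the middle 40 mm), 20 mm high along z; z is the turning axis, out of the panel. Below it a shaft of 8 to 13 mm diameter. The frame turns with the key.
- key (a joint): Winding angle of the key, rad, 0 run down to 10.0 at its end stop; grows clockwise, seen from outside the panel looking at the key. Ratcheted: it stays where it is left. The spring stiffens: 0.05 to 0.09 N m is needed. The blade lies along the stand's y at 0.
- pointer (a joint): Angle of the gauge pointer, rad, clockwise seen from above; geared to the key, always 0.2 times the key's angle; points along the stand's +y at 0.
- pointer_tip (a point): Tip of the gauge pointer, a dark steel needle 36 mm long pivoted at the dial's centre. The dial is a white disc of radius 50 mm on the gauge housing, centred at (72.5, 0) mm in the stand's frame, face at z 114.5 mm.
- tab (a joint): Angle of the raised tab on the dial's rim, rad, measured as for the pointer: the pointer must come to this angle. The tab is set beforehand and does not move.
- tab_tip (a point): Point 36 mm from the dial's centre, just inside the raised tab (6 x 16 x 8 mm block on the rim): where the pointer's tip must come to.
- stop (a joint): Angle of the stop lever, rad: 0 fully at stop, leaning 0.5 rad from upright towards the stand's -x, 1.0 fully at play, leaning 0.5 rad towards +x. It stands on a block 70 x 50 x 25 mm on the board. It stays where it is left; about 1 N at the ball moves it.
- stop_tip (a point): Centre of the black ball (diameter 26 mm) at the end of the stop lever, 80 mm from its pivot; rod of diameter 10 mm. The pivot axis is parallel to the stand's y and lies at (-20, 128, 37) mm in the stand's frame.
- jar: Bystander: glass jar with a lid, diameter 60 mm, 85 mm tall, origin at the centre of its underside.
- tape: Bystander: tape ring lying flat, outer diameter 90 mm, 24 mm tall, origin at the centre of its underside.
- bowl: Bystander: blue ceramic bowl, rim diameter 110 mm, 45 mm tall, origin at the centre of its underside.
- driver: Bystander: screwdriver 170 mm long lying on the bench, origin below its middle, x towards its tip.

How it is judged:
On the way:
1. the key is wound until the pointer is at the tab, with the lever still at stop (distance between pointer_tip and tab_tip below 0.004 m and value of joint stop below 0.35 rad), for 0.4 s.
At the end, for the whole second after the job is handed in: The pointer's tip is within 4 mm of the point just inside the tab (about half a radian of key either way), the key is at rest, the stop lever is at play (above 0.85 of 1.0 rad), and the jar, tape, bowl and screwdriver are within 20 mm of where they began (distance between pointer_tip and tab_tip below 0.004 m and velocity of joint key between -0.05 and 0.05 rad/s and value of joint stop above 0.85 rad and distance of each of jar, tape, bowl, driver from where it was at the start of the episode below 0.02 m); the robot touches nothing.
It fails at once if the stop lever is thrown (above 0.5 rad) while the pointer is more than 8 mm from the tab (value of joint stop above 0.5 rad and distance between pointer_tip and tab_tip above 0.008 m).
It fails at once if a bystander is moved more than 20 mm or knocked over (not (distance of jar from where it was at the start of the episode below 0.02 m) or not (distance of tape from where it was at the start of the episode below 0.02 m) or not (distance of bowl from where it was at the start of the episode below 0.02 m) or not (distance of driver from where it was at the start of the episode below 0.02 m) or angle between jar's own z axis and vertical above 0.5 rad).
It also fails if it takes over 72 s, if anything falls off the work surface, if the arm or the gripper's body presses on something with over 40 N, if the wrist force passes 120 N, or if a joint passes its speed limit or range.

### The arm

A 6-joint arm with a two-finger parallel gripper is mounted at the origin on the work surface. World frame = base frame: x ahead of the robot, y to its left, z up, the work surface at z = 0. Lengths are in m, angles in rad, forces in N, time in s.
With the tool pointing down it reaches from about 0.35 to 0.725 m from the base axis. Payload 6 kg.
Tool frame: the origin (TCP) lies between the finger pads; the fingertips stand ahead of it and the grasp point (between the pads) lies 11 mm behind it (manip.tip_reach is the z of the fingertips in the tool frame, in m); z points along the fingers, y is the direction in which the jaws open and shut (so a half turn about z gives the same grasp; the last joint's range is limited). The gripper opens to 85 mm and grips with 20 to 120 N. Pads are 22 mm wide; open, the fingers measure 114 mm over their backs; the gripper's body (76 mm by 85 mm) begins 54 mm behind the grasp point. The pads swing forward as they close: fully open they stand 13 mm farther back than shut.
Start: joints at [-0.825, 0.04, 0.085, 0, -1.615, -0.334], TCP at [0.24, -0.55, 0.239] pointing down, gripper open.
Joint ranges: [-2.56, 2.56], [-1.29, 2.01], [-1.08, 1.49], [-3.29, 1.98], [-2.81, -0.18], [-2.99, 2.99]. Speed limits (rad/s): [2.57, 2.57, 3.01, 3.14, 3.14, 3.14].

### API

Orientations are given as a rotation vector (axis times angle).
In Python, from rig import status, viewer, manip, spotter gives the robot as it stands.
- The arm moves only by the shell command python3 -m jog 'ROWS' [FORCE]. ROWS is JSON, one flat list of numbers, 7 for each row, row after row: the shift along the tool's x, y, z each as a share of 120 mm, from -1 to 1, then the turn, a rotation vector about the tool's x, y, z each as a share of 180 degrees, from -1 to 1, then the opening, from -1 (shut) to 1 (fully open). In form: [dx, dy, dz, ax, ay, az, grip, dx, dy, dz, ax, ay, az, grip, ...]. A call has exactly 10 rows; each row is the pose to reach, as a shift and turn from the pose measured when the call began, along the tool's axes at that moment, turning the shorter way round; what a row does not reach only later rows make up. A row lasts 1/8 s, in which the tool goes at most 62.5 mm and 10.7 degrees, less where a joint would pass 70% of its speed; a pose out of reach is approached as far as the arm can. A call with a number of a shift or a turn outside -1 to 1 is refused whole. A call with a gripper value outside its range is refused whole. The fingers move at their own pace and stop on an object; FORCE is the grip in N (left out, the last holds). Time passes only in rows, so rows that repeat a pose let the fingers close, or fill a call up. It gives the time, the measured TCP pose, the force and the opening at its end, in the units of the state.
- status.sense(): the state, without advancing time (a new reading comes with each control period).
- viewer.snapshot(name): name is "side" or "top"; returns the picture (420x560x3 uint8, blue, green, red); there is no depth.
- viewer.camera_model(name): a dict with "fx", "fy", "cx", "cy" (pixels), "k1" (the pictures are not rectified: a ray, as slopes to the right and down, at radius r is drawn at 1 + k1 r^2 times it, then the intrinsics apply), "origin" and "orientation" of the camera in the world. Camera axes: x right, y down, z forward; pixel columns grow to the right and rows downward; lengths in m; the calibration is good to about 2 mm. A picture is of the moment at which its call begins. camera_model takes no time and is no camera call.
- manip.hand_in(): hands the job in, once; it reports no verdict.
Trained networks look in the newest picture that a camera, given by its name, has taken for a name from the list of things; names that differ only in an ending like _2 or _b are one class to them, and where a whole thing is asked for, a point or a joint stands for the part that bears it (a point fixed in the world has none). Each returns a list of dicts, best first, with "score" (0 to 1); they miss things now and then, are a little off and sometimes report something else, mostly with a low value. They report only what shows in the picture. A call takes as long as a camera call.
- spotter.boxes_of(camera, label): "point" ([x, y, z] in m, in world coordinates, good to about 4 mm: the middle of the surface that is visible of it).
The state is a dict: "time": time; "joint_pos": joint angles; "qvel": joint speeds; "effort": joint torques, N m; "tool_pos": TCP position; "eef_rot": TCP orientation; "ft_force": force on the tool from outside, world axes, zero at the start; "moment": the same for the moment, N m; "finger_gap": finger opening in m.
Only numpy, scipy, OpenCV 4.12 (cv2) and the standard library are available. Lean on these libraries where they do the work, as an engineer would, in place of code of your own. Each camera call takes 0.05 s, during which the arm holds its last target.

## Working session

There is one attempt and no reset: what is moved stays moved. The work goes in short steps, Python scripts to look and compute and a shell command to move; the robot and the scene stay as the last step left them, time stands still between calls to the robot, and variables do not carry over. Pictures are saved under pics/ and viewed, and the job is handed in when it is done.

```bash
ls; mkdir -p pics; python3 - <<'E'
from rig import status, viewer, manip, spotter
import cv2
print(status.sense()); print(manip.tip_reach)
for c in ("side","top"):
    print(viewer.camera_model(c)); cv2.imwrite(f"pics/{c}0.png",viewer.snapshot(c))
for c in ("side","top"):
    for l in ["stand","panel","key_grip","pointer_tip","tab_tip","stop_tip","jar","tape","bowl","driver","pointer","tab"]:
        r=spotter.boxes_of(c,l)
        print(c,l,[(x["score"],x["point"]) for x in r[:2]])
print(status.sense()["time"])
E
```

```text
pics
{'time': 0.0, 'joint_pos': array([-8.25302598e-01,  4.08116650e-02,  8.38190513e-02, -5.04525996e-04,
       -1.61549096e+00, -3.33722971e-01]), 'qvel': array([ 0.00055062,  0.00028139,  0.00063048, -0.0002881 ,  0.00067967,
        0.0009877 ]), 'effort': array([-5.94881021e-04, -3.68196130e+01,  3.47412944e+01,  6.93225145e+00,
       -5.52166734e-03, -2.10024830e-06]), 'tool_pos': array([ 0.24011725, -0.54951652,  0.23827545]), 'eef_rot': array([ 6.42193046e-01, -3.07480984e+00, -2.68016758e-03]), 'ft_force': array([-0.66211271,  0.39156699, -0.20820296]), 'moment': array([-0.0116782 , -0.01837407, -0.00466774]), 'finger_gap': 0.08544687862784148}
0.008
{'fx': 430.999029206255, 'fy': 430.999029206255, 'cx': 285.4794370532463, 'cy': 209.26425995324612, 'k1': -0.10566887173341603, 'origin': array([0.14315007, 0.53650486, 0.70315345]), 'orientation': array([-0.89527771,  2.47124209, -1.09131412])}
{'fx': 448.03607660755006, 'fy': 448.03607660755006, 'cx': 280.6381525248126, 'cy': 211.18442563549965, 'k1': -0.14081774662966767, 'origin': array([0.49520824, 0.0139304 , 1.13476168]
[... 425 characters left out ...]
 [(0.69, [0.6211, 0.3475, 0.0177])]
side driver [(0.62, [0.3937, 0.1461, 0.0198])]
side pointer [(0.74, [0.5158, 0.0954, 0.1386]), (0.26, [0.6345, -0.1798, 0.0181])]
side tab []
top stand [(0.96, [0.5696, 0.0714, 0.0133]), (0.34, [0.506, -0.1363, 0.0807])]
top panel [(0.69, [0.5441, 0.0856, 0.1041])]
top key_grip [(0.7, [0.5187, 0.0898, 0.1262])]
top pointer_tip [(0.73, [0.4015, 0.1382, 0.0234])]
top tab_tip []
top stop_tip [(0.26, [0.6077, 0.3593, 0.0221])]
top jar [(0.97, [0.5089, -0.1343, 0.0819])]
top tape [(0.78, [0.6416, -0.1782, 0.025])]
top bowl [(0.67, [0.6068, 0.3565, 0.0238])]
top driver [(0.89, [0.399, 0.1424, 0.0228])]
top pointer [(0.6, [0.5464, 0.2089, 0.1173])]
top tab []
1.3
```

View pics/top0.png

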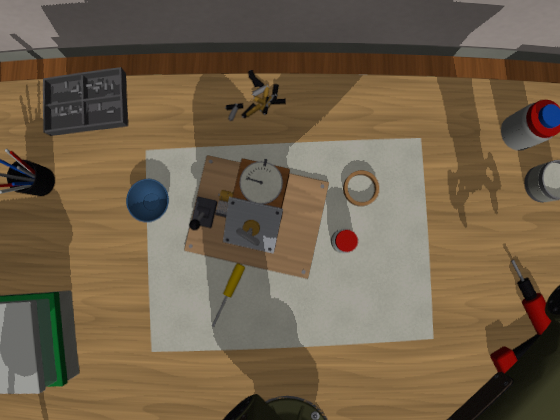

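View pics/side0.png

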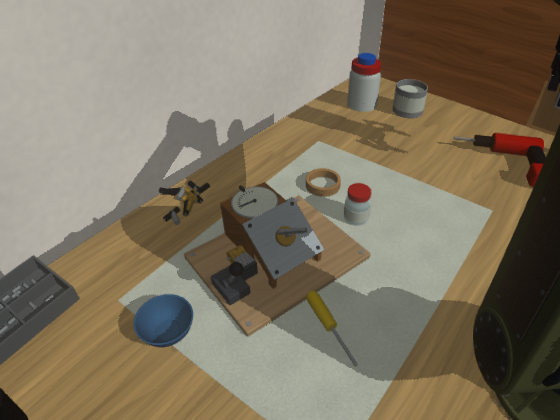

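```bash
python3 - <<'E'
import cv2
a=cv2.imread("pics/top0.png")
cv2.imwrite("pics/top0z.png",cv2.resize(a[120:290,170:350],None,fx=3.3,fy=3.3,interpolation=cv2.INTER_CUBIC))
a=cv2.imread("pics/side0.png")
cv2.imwrite("pics/side0z.png",cv2.resize(a[120:320,160:420],None,fx=3,fy=3,interpolation=cv2.INTER_CUBIC))
E
```

```text
(no output)
```

View pics/top0z.png

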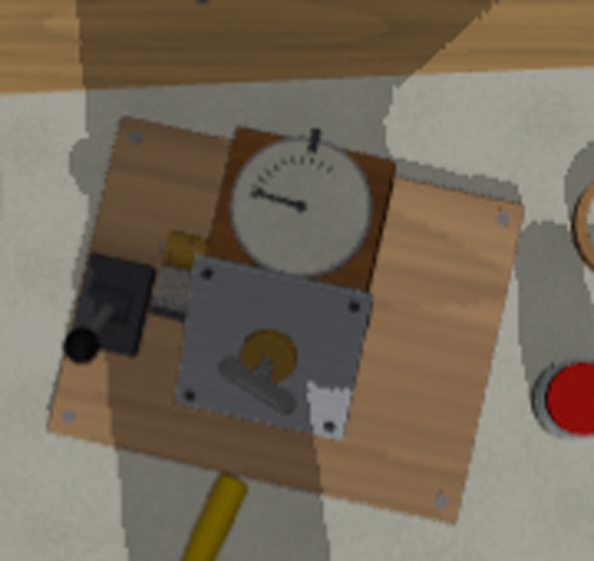

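View pics/side0z.png

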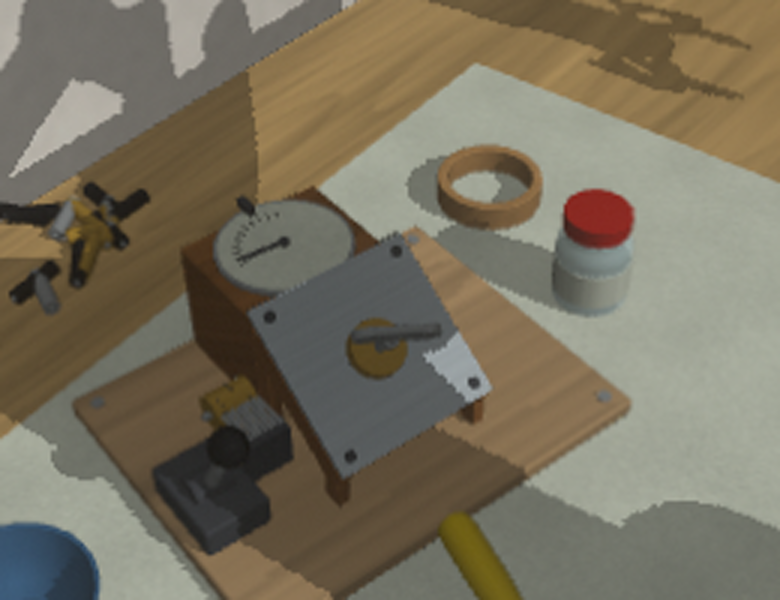

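```bash
cat > h.py <<'E'
import numpy as np, cv2
from scipy.spatial.transform import Rotation as R
from scipy.optimize import least_squares
from rig import status, viewer, manip, spotter
def proj(c,P):
    m=viewer.camera_model(c); P=np.atleast_2d(P)
    q=(P-m["origin"])@R.from_rotvec(m["orientation"]).as_matrix()
    s=q[:,:2]/q[:,2:]; r2=(s**2).sum(1,keepdims=True); s=s*(1+m["k1"]*r2)
    return s*[m["fx"],m["fy"]]+[m["cx"],m["cy"]]
def ray_z(c,uv,z):
    m=viewer.camera_model(c); K=np.array([[m["fx"],0,m["cx"]],[0,m["fy"],m["cy"]],[0,0,1]])
    s=cv2.undistortPoints(np.array([[uv]],float),K,np.array([m["k1"],0,0,0.]))[0,0]
    for _ in range(1): pass
    d=R.from_rotvec(m["orientation"]).apply([s[0],s[1],1]); o=m["origin"]
    return o+d*(z-o[2])/d[2]
def stand(p):  # x,y,yaw -> 4x4
    T=np.eye(4);T[:3,:3]=R.from_euler("z",p[2]).as_matrix();T[:2,3]=p[:2];return T
def tp(T,P): return np.atleast_2d(P)@T[:3,:3].T+T[:3,3]
PANEL=np.eye(4);PANEL[:3,:3]=R.from_euler("y",-0.6109).as_matrix();PANEL[:3,3]=[-.03,0,.09]
E
python3 - <<'E'
from h import *
zt=lambda u,v:(170+u/3.3-.35,120+v/3.3-.35)
zs=lambda u,v:(160+u/3-.33,120+v/3-.33)
B=[(.125,.16,.015),(.125,-.16,.015),(-.125,-.16,.015),(-.125,.16,.015)]
pc=PANEL
pan=lambda x,y:tuple(tp(PANEL,[x,y,0])[0])
top=[(B[0],zt(122,116)),(B[1],zt(523,207)),(B[2],zt(455,523)),(B[3],zt(50,432)),((.0725,0,.1145),zt(302,207)),
 (pan(.0625,.063),zt(195,255)),(pan(.0625,-.063),zt(371,292)),(pan(-.0625,-.063),zt(341,438)),(pan(-.0625,.063),zt(176,402))]
side=[(B[0],zs(75,406)),(B[1],zs(418,228)),(B[2],zs(630,403)),((.0725,0,.1145),zs(284,242)),
 (pan(.0625,.063),zs(250,310)),(pan(.0625,-.063),zs(402,233)),(pan(-.0625,-.063),zs(490,388)),(pan(-.0625,.063),zs(345,478))]
def res(p,which):
    T=stand(p);o=[]
    for c,L in which:
        o.append(proj(c,tp(T,[a for a,_ in L]))-[b for _,b in L])
    return np.vstack(o).ravel()
for w in ([("top",top)],[("side",side)],[("top",top),("side",side)]):
    s=least_squares(res,[.55,.08,-.2],args=(w,),loss="soft_l1")
    print(s.x, np.round(s.fun.reshape(-1,2),1).tolist())
p=s.x;np.save("stand.npy",p);T=stand(p);Ti=np.linalg.inv(T)
cen=tp(T,[.0725,0,.1145])[0]
for n,uv,z in [("tip",zt(255,192),.117),("cen",zt(302,207),.117),("tab",zt(315,140),.118)]:
    q=tp(Ti,ray_z("top",uv,z))[0]; d=q-[.0725,0,0]; print("top",n,q, "ang",np.arctan2(d[0],d[1]),np.hypot(*d[:2]))
for n,uv,z in [("tip",zs(238,259),.117),("cen",zs(284,242),.117),("tab",zs(247,207),.118)]:
    q=tp(Ti,ray_z("side",uv,z))[0]; d=q-[.0725,0,0]; print("side",n,q, "ang",np.arctan2(d[0],d[1]),np.hypot(*d[:2]))
TP=T@PANEL
print("key grip",tp(TP,[0,0,.044]),"axis",TP[:3,2])
# stop tip
for a in (0,):
    print("ball",tp(T,[-.02+.08*np.sin(a-.5),.128,.037+.08*np.cos(a-.5)]))
for c,f in(("top",zt),("side",zs)):
    ends=[(220,368),(292,405)] if c=="top" else [(352,338),(440,330)]
    best=min((np.abs(proj(c,tp(TP@np.block([[R.from_euler("z",-a).as_matrix(),np.array([[0],[0],[.05]])],[0,0,0,1]]),[[0,.03,0],[0,-.03,0]]))-[f(*e) for e in ends]).sum(),a) for a in np.linspace(-1.5,1.5,301))
    print(c,"key angle",best)
E
```

```text
[ 0.5711009   0.07909747 -0.21392603] [[-0.5, -0.6], [1.0, -1.3], [0.5, 0.3], [-1.4, -0.3], [-0.4, -0.5], [-0.2, 0.2], [0.7, 1.0], [0.5, 0.6], [-0.4, 0.1]]
[ 0.56956928  0.08053648 -0.22035109] [[-1.5, -1.9], [-0.2, -1.4], [1.6, -0.8], [0.3, 0.6], [-0.8, 0.3], [-0.2, -0.2], [1.5, 0.6], [-0.2, 0.5]]
[ 0.57043778  0.07959868 -0.21723299] [[-0.5, -0.5], [0.9, -0.8], [0.1, 0.7], [-1.7, -0.3], [-0.5, -0.2], [-0.4, 0.4], [0.5, 1.4], [0.2, 1.0], [-0.7, 0.3], [-1.5, -2.1], [-0.5, -1.8], [1.4, -1.5], [0.2, 0.2], [-0.8, -0.1], [-0.3, -0.6], [1.4, 0.0], [-0.0, -0.0]]
top tip [0.07515654 0.03295673 0.117     ] ang 0.08043290931801393 0.03306362679342509
top cen [ 0.07204725 -0.00134469  0.117     ] ang -2.8168164299072935 0.001418860121978288
top tab [0.11985958 0.00031789 0.118     ] ang 1.5640841323173993 0.047360649486485364
side tip [0.07583393 0.03633375 0.117     ] ang 0.09150236368515816 0.03648638482625437
side cen [0.07093201 0.00146484 0.117     ] ang -0.8193986693890143 0.0021457760292971587
side tab [0.1183583  0.00128135 0.118     ] ang 1.54286213676546 0.04587620277888259
key grip [[0.5164974  0.09150417 0.12604181]] axis [-0.56012379  0.12362819  0.81913211]
ball [[0.54104284 0.21716732 0.1072066 ]]
top key angle (np.float64(3.279286349356738), np.float64(0.3700000000000001))
side key angle (np.float64(5.243065308486706), np.float64(0.30000000000000004))
```

```bash
python3 -m jog '[-0.5,0.5,0,0,0,-0.1,1, -0.97,1,0,0,0,-0.2,1, -0.97,1,0,0,0,-0.3,1, -0.97,1,0,0,0,-0.4,1, -0.97,1,0,0,0,-0.5,1, -0.97,1,0,0,0,-0.55,1, -0.97,1,0,0,0,-0.55,1, -0.97,1,0,0,0,-0.55,1, -0.97,1,0,0,0,-0.55,1, -0.97,1,0,0,0,-0.55,1]'
cat > go.py <<'E'
from h import *
import sys
def target(kappa,h,flip=False,off=(0,0)):
    T=stand(np.load("stand.npy"))@PANEL
    z=-T[:3,2]; y=T[:3,:3]@[np.cos(kappa),-np.sin(kappa),0]
    if flip:y=-y
    return tp(T,[off[0],off[1],h])[0], R.from_matrix(np.c_[np.cross(y,z),y,z])
def rel(p,Rt):
    s=status.sense(); R0=R.from_rotvec(s["eef_rot"])
    d=R0.inv().apply(p-s["tool_pos"])/.12; a=(R0.inv()*Rt).as_rotvec()/np.pi
    return np.round(d,3),np.round(a,3)
def st():
    s=status.sense(); print("t",round(s["time"],2),"q",np.round(s["joint_pos"],3),"p",np.round(s["tool_pos"],4),"F",np.round(s["ft_force"],1),"M",np.round(s["moment"],2),"gap",round(s["finger_gap"],4))
if __name__=="__main__":
    k,h=float(sys.argv[1]),float(sys.argv[2]); fl=len(sys.argv)>3 and sys.argv[3]=="1"
    st(); d,a=rel(*target(k,h,fl)); print("shift",d,"turn",a)
E
python3 go.py 0.37 0.11
```

```text
time: 2.55
tool_pos: [0.2988, -0.3932, 0.2394]
eef_rot: [-2.758, 1.505, -0.0]
ft_force: [0.3, -0.1, 0.1]
finger_gap: 0.0853
t 2.55 q [-0.512 -0.245 -0.179 -0.    -1.637  1.084] p [ 0.2988 -0.3932  0.2394] F [ 0.3 -0.1  0.1] M [ 0.   -0.02 -0.  ] gap 0.0853
shift [-2.639 -3.49   0.494] turn [-0.048  0.224 -0.608]
```

```bash
python3 -m jog '[-0.3,-0.4,0,0,0,-0.05,1, -0.75,-1,0,0,0,-0.1,1, -0.75,-1,0,0,0,-0.2,1, -0.75,-1,0,0,0,-0.2,1, -0.75,-1,0,0,0,-0.3,1, -0.75,-1,0,0,0,-0.3,1, -0.75,-1,0,0,0,-0.3,1, -0.75,-1,0,0,0,-0.3,1, -0.75,-1,0,0,0,-0.3,1, -0.75,-1,0,0,0,-0.3,1]'
python3 go.py 0.37 0.11
```

```text
time: 3.8
tool_pos: [0.351, -0.2526, 0.2394]
eef_rot: [3.14, -0.09, 0.0]
ft_force: [0.2, -0.4, 0.1]
finger_gap: 0.0854
t 3.8 q [-0.152 -0.42  -0.313  0.    -1.678  1.666] p [ 0.351  -0.2526  0.2394] F [ 0.2 -0.4  0.1] M [0.01 0.01 0.08] gap 0.0854
shift [ 0.902 -2.992  0.494] turn [-0.128  0.158 -0.321]
```

```bash
python3 -m jog '[0.15,-0.5,0,0,0,-0.05,1, 0.3,-1,0,0,0,-0.1,1, 0.3,-1,0,0,0,-0.15,1, 0.3,-1,0,0,0,-0.15,1, 0.3,-1,0,0,0,-0.15,1, 0.3,-1,0,0,0,-0.15,1, 0.3,-1,0,0,0,-0.15,1, 0.3,-1,0,0,0,-0.15,1, 0.3,-1,0,0,0,-0.15,1, 0.3,-1,0,0,0,-0.15,1]'
python3 go.py 0.37 0.11
```

```text
time: 5.05
tool_pos: [0.3937, -0.1349, 0.2394]
eef_rot: [3.075, 0.645, 0.0]
ft_force: [0.3, 0.1, 0.3]
finger_gap: 0.0854
t 5.05 q [ 0.162 -0.468 -0.346  0.    -1.693  1.823] p [ 0.3937 -0.1349  0.2394] F [0.3 0.1 0.3] M [ 0.02 -0.    0.04] gap 0.0854
shift [ 1.441 -1.503  0.494] turn [-0.156  0.12  -0.176]
```

```bash
python3 -m jog '[0.4,-0.4,0,0,0,0,1, 0.9,-0.95,0,0,0,0,1, 0.9,-0.95,0,-0.03,0.02,-0.03,1, 0.9,-0.95,0,-0.06,0.05,-0.07,1, 0.9,-0.95,0,-0.1,0.08,-0.12,1, 0.9,-0.95,0,-0.156,0.12,-0.176,1, 0.9,-0.95,0,-0.156,0.12,-0.176,1, 0.9,-0.95,0,-0.156,0.12,-0.176,1, 0.9,-0.95,0,-0.156,0.12,-0.176,1, 0.9,-0.95,0,-0.156,0.12,-0.176,1]'
python3 go.py 0.37 0.11
```

```text
time: 6.3
tool_pos: [0.4471, 0.0127, 0.2401]
eef_rot: [2.357, 1.261, 0.638]
ft_force: [0.4, -0.0, -0.1]
finger_gap: 0.0853
t 6.3 q [ 0.898 -1.004 -0.918  0.55  -1.389  1.628] p [0.4471 0.0127 0.2401] F [ 0.4 -0.  -0.1] M [ 0.3   1.55 -0.01] gap 0.0853
shift [ 0.642 -0.462  0.472] turn [-0.001  0.    -0.   ]
```

```bash
python3 -m jog '[0.32,-0.23,0.23,0,0,0,1, 0.64,-0.46,0.47,0,0,0,1, 0.64,-0.46,0.47,0,0,0,1, 0.64,-0.46,0.47,0,0,0,1, 0.64,-0.46,0.47,0,0,0,1, 0.64,-0.46,0.47,0,0,0,1, 0.64,-0.46,0.47,0,0,0,1, 0.64,-0.46,0.47,0,0,0,1, 0.64,-0.46,0.47,0,0,0,1, 0.64,-0.46,0.47,0,0,0,1]'
python3 go.py 0.37 0.045
python3 - <<'E'
from h import *
for c in("top","side"):
    a=viewer.snapshot(c); cv2.imwrite(f"pics/{c}1.png",a[90:390,120:460] if 0 else a)
    print(c,[(r["score"],r["point"]) for r in spotter.boxes_of(c,"key_grip")][:2])
E
```

```text
time: 7.55
tool_pos: [0.4794, 0.0994, 0.1803]
eef_rot: [2.357, 1.262, 0.638]
ft_force: [0.6, 0.4, -0.1]
finger_gap: 0.0853
t 7.55 q [ 0.979 -0.786 -0.947  0.601 -1.227  1.419] p [0.4794 0.0994 0.1803] F [ 0.6  0.4 -0.1] M [ 0.37  1.53 -0.01] gap 0.0853
shift [ 0.002 -0.     0.543] turn [-0.001  0.    -0.   ]
top [(0.54, [0.5245, 0.0933, 0.1237])]
side [(0.62, [0.5197, 0.096, 0.1353])]
```

View pics/side1.png

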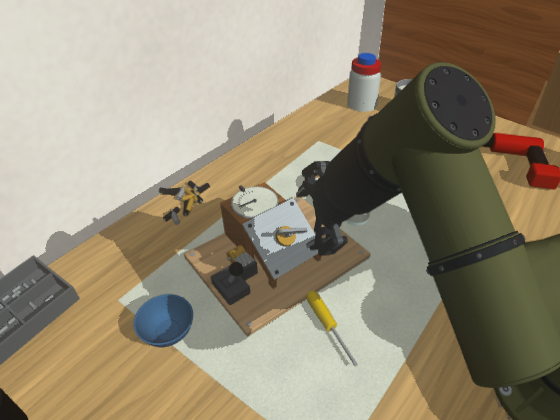

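View pics/top1.png

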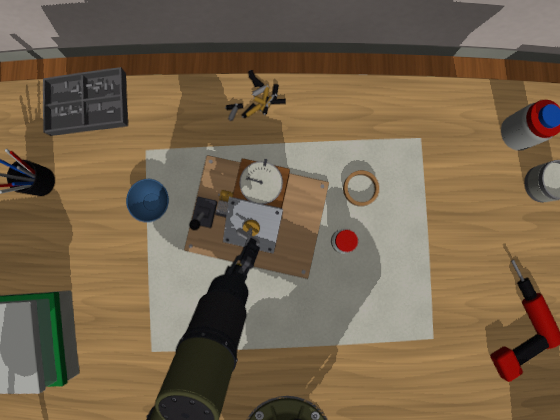

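```bash
python3 -m jog '[0,0,0.15,0,0,0,1, 0,0,0.3,0,0,0,1, 0,0,0.45,0,0,0,1, 0,0,0.54,0,0,0,1, 0,0,0.54,0,0,0,1, 0,0,0.54,0,0,0,-0.3, 0,0,0.54,0,0,0,-0.6, 0,0,0.54,0,0,0,-0.7, 0,0,0.54,0,0,0,-0.7, 0,0,0.54,0,0,0,-0.7]' 60
python3 go.py 0.37 0.045
python3 - <<'E'
from h import *
a=viewer.snapshot("side"); cv2.imwrite("pics/side2.png",cv2.resize(a[150:300,180:380],None,fx=4,fy=4,interpolation=cv2.INTER_CUBIC))
a=viewer.snapshot("top"); cv2.imwrite("pics/top2.png",cv2.resize(a[150:290,180:340],None,fx=4,fy=4,interpolation=cv2.INTER_CUBIC))
E
```

```text
time: 9.0
tool_pos: [0.5156, 0.0915, 0.1272]
eef_rot: [2.357, 1.262, 0.638]
ft_force: [-1.2, -0.2, -0.2]
finger_gap: 0.0126
t 9.0 q [ 0.855 -0.66  -0.982  0.629 -1.025  1.425] p [0.5156 0.0915 0.1272] F [-1.2 -0.2 -0.2] M [ 0.39  1.61 -0.03] gap 0.0126
shift [ 0.002 -0.001  0.004] turn [-0.001  0.    -0.   ]
```

View pics/side2.png

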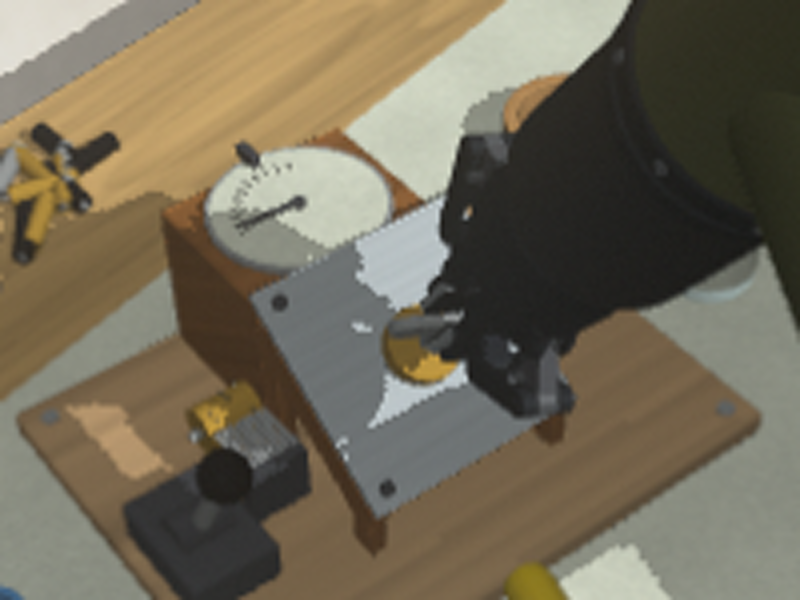

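View pics/top2.png

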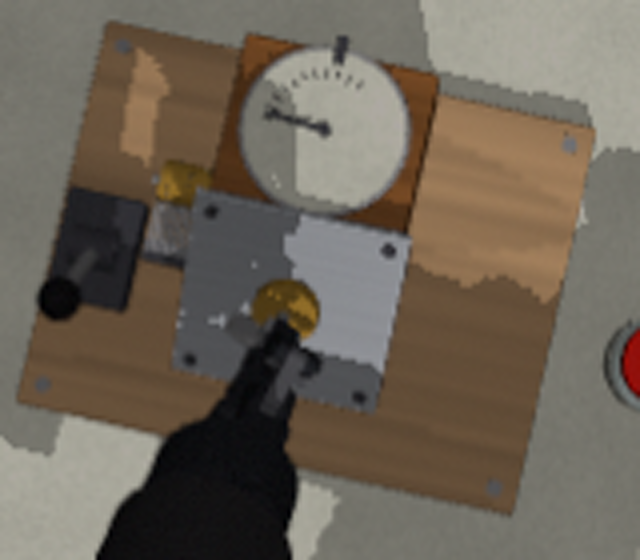

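```bash
python3 -m jog '[0,0,0,0,0,0,-1, 0,0,0,0,0,0,-1, 0,0,0,0,0,0,-1, 0,0,0,0,0,0,-1, 0,0,0,0,0,0.03,-1, 0,0,0,0,0,0.06,-1, 0,0,0,0,0,0.09,-1, 0,0,0,0,0,0.12,-1, 0,0,0,0,0,0.15,-1, 0,0,0,0,0,0.15,-1]' 70
python3 go.py 0.37 0.045
python3 - <<'E'
from h import *
a=viewer.snapshot("side"); cv2.imwrite("pics/side3.png",cv2.resize(a[150:300,180:380],None,fx=4,fy=4,interpolation=cv2.INTER_CUBIC))
E
```

```text
time: 10.35
tool_pos: [0.5154, 0.0916, 0.127]
eef_rot: [2.673, 0.697, 0.772]
ft_force: [-5.8, 1.5, 2.5]
finger_gap: 0.0041
t 10.35 q [ 0.856 -0.66  -0.981  0.628 -1.026  0.953] p [0.5154 0.0916 0.127 ] F [-5.8  1.5  2.5] M [ 0.74  3.1  -0.06] gap 0.0041
shift [0.003 0.    0.004] turn [-0.001  0.    -0.151]
```

View pics/side3.png

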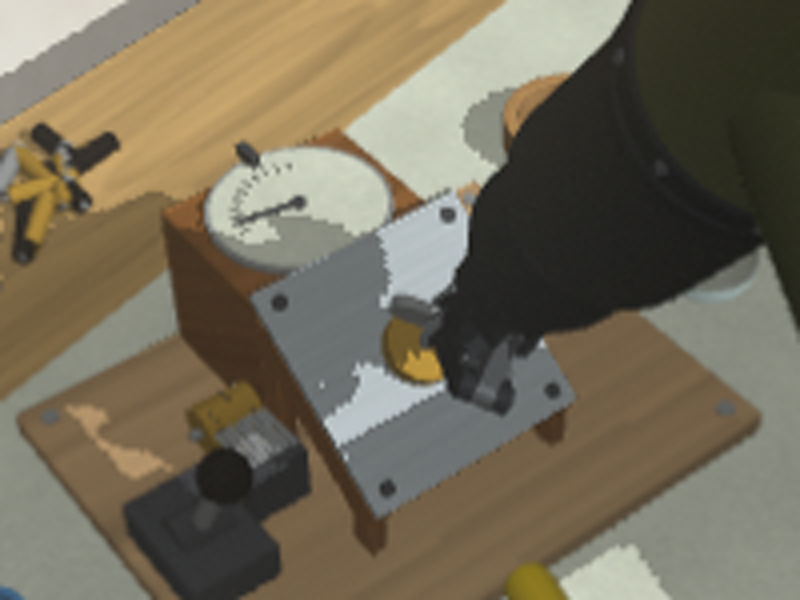

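```bash
python3 -m jog '[0,0,0,0,0,0.05,-1, 0,0,0,0,0,0.1,-1, 0,0,0,0,0,0.15,-1, 0,0,0,0,0,0.2,-1, 0,0,0,0,0,0.25,-1, 0,0,0,0,0,0.3,-1, 0,0,0,0,0,0.35,-1, 0,0,0,0,0,0.4,-1, 0,0,0,0,0,0.45,-1, 0,0,0,0,0,0.5,-1]' 70
python3 go.py 0.37 0.045
python3 - <<'E'
from h import *
a=viewer.snapshot("side"); cv2.imwrite("pics/side4.png",cv2.resize(a[150:300,180:380],None,fx=4,fy=4,interpolation=cv2.INTER_CUBIC))
E
```

```text
time: 11.65
tool_pos: [0.5153, 0.0915, 0.1271]
eef_rot: [-2.44, 1.438, -0.846]
ft_force: [-2.9, 1.1, 0.2]
finger_gap: 0.0045
t 11.65 q [ 0.856 -0.66  -0.981  0.628 -1.026 -0.623] p [0.5153 0.0915 0.1271] F [-2.9  1.1  0.2] M [ 0.36  2.27 -0.04] gap 0.0045
shift [ 0.    -0.004  0.004] turn [-0.     0.001 -0.652]
```

View pics/side4.png

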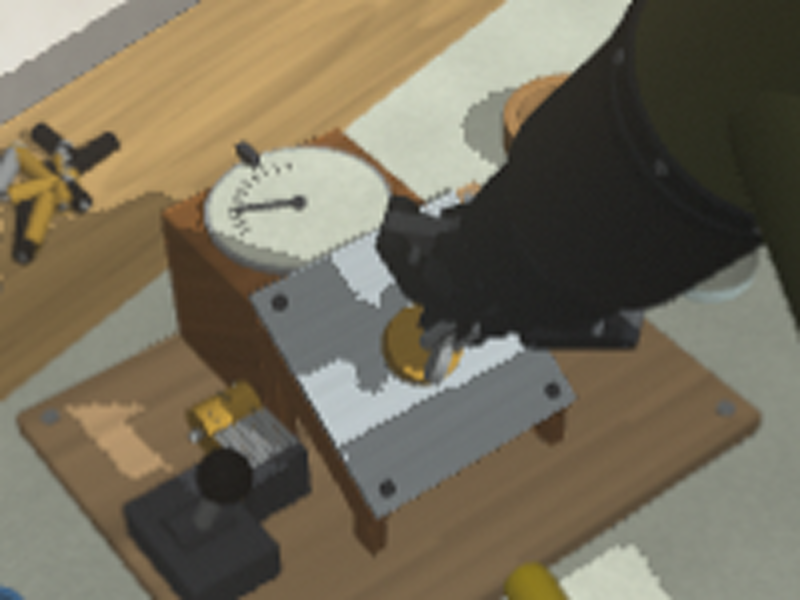

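```bash
python3 - <<'E'
from h import *
T=stand(np.load("stand.npy"))
f=lambda P:np.round((proj("side",tp(T,P))-[180,150])*4,0)
print(f([[.0725,0,.117]]))
for a in np.arange(0,1.7,.1): print(round(a,1),f([[.0725+.036*np.sin(a),.036*np.cos(a),.117]]))
E
```

```text
[[298. 199.]]
0.0 [[240. 227.]]
0.1 [[237. 223.]]
0.2 [[234. 219.]]
0.3 [[232. 215.]]
0.4 [[230. 211.]]
0.5 [[229. 206.]]
0.6 [[229. 202.]]
0.7 [[230. 197.]]
0.8 [[231. 193.]]
0.9 [[233. 189.]]
1.0 [[235. 184.]]
1.1 [[238. 180.]]
1.2 [[242. 176.]]
1.3 [[246. 173.]]
1.4 [[251. 169.]]
1.5 [[256. 166.]]
1.6 [[262. 164.]]
```

```bash
python3 -m jog '[0,0,0,0,0,0.05,-1, 0,0,0,0,0,0.1,-1, 0,0,0,0,0,0.15,-1, 0,0,0,0,0,0.2,-1, 0,0,0,0,0,0.25,-1, 0,0,0,0,0,0.3,-1, 0,0,0,0,0,0.35,-1, 0,0,0,0,0,0.4,-1, 0,0,0,0,0,0.45,-1, 0,0,0,0,0,0.5,-1]' 70
python3 go.py 0.37 0.045
python3 - <<'E'
from h import *
a=viewer.snapshot("top"); cv2.imwrite("pics/top5.png",cv2.resize(a[150:290,180:340],None,fx=4,fy=4,interpolation=cv2.INTER_CUBIC))
E
```

```text
time: 12.95
tool_pos: [0.5152, 0.0915, 0.127]
eef_rot: [-0.634, 2.495, -0.363]
ft_force: [-4.6, 0.9, 1.7]
finger_gap: 0.0045
t 12.95 q [ 0.856 -0.66  -0.981  0.627 -1.027 -2.202] p [0.5152 0.0915 0.127 ] F [-4.6  0.9  1.7] M [0.46 2.45 0.01] gap 0.0045
shift [-0.005 -0.001  0.004] turn [-0.001 -0.001  0.845]
```

View pics/top5.png

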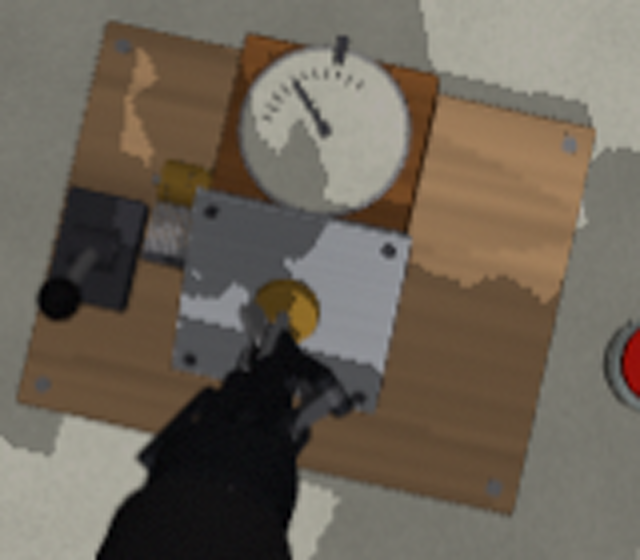

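```bash
python3 -m jog '[0,0,0,0,0,0,1, 0,0,0,0,0,0,1, 0,0,0,0,0,0,1, 0,0,0,0,0,0,1, 0,0,-0.12,0,0,0,1, 0,0,-0.25,0,0,-0.05,1, 0,0,-0.25,0,0,-0.1,1, 0,0,-0.25,0,0,-0.15,1, 0,0,-0.25,0,0,-0.2,1, 0,0,-0.25,0,0,-0.25,1]' 70
python3 -m jog '[0,0,0,0,0,-0.05,1, 0,0,0,0,0,-0.1,1, 0,0,0,0,0,-0.15,1, 0,0,0,0,0,-0.2,1, 0,0,0,0,0,-0.25,1, 0,0,0,0,0,-0.3,1, 0,0,0,0,0,-0.35,1, 0,0,0,0,0,-0.4,1, 0,0,0,0,0,-0.45,1, 0,0,0,0,0,-0.5,1]'
python3 go.py 0.88 0.045 1
python3 - <<'E'
from h import *
for c in("top","side"):
    a=viewer.snapshot(c); cv2.imwrite(f"pics/{c}6.png",cv2.resize(a[150:290,180:340],None,fx=4,fy=4,interpolation=cv2.INTER_CUBIC) if c=="top" else cv2.resize(a[150:300,180:380],None,fx=4,fy=4,interpolation=cv2.INTER_CUBIC))
E
```

```text
time: 14.25
tool_pos: [0.4985, 0.0952, 0.1516]
eef_rot: [-1.599, 2.142, -0.635]
ft_force: [-0.0, 0.3, -0.5]
finger_gap: 0.0855
time: 15.5
tool_pos: [0.4985, 0.0952, 0.1517]
eef_rot: [2.925, -0.416, 0.925]
ft_force: [0.6, 0.6, -0.1]
finger_gap: 0.0857
t 15.5 q [ 0.912 -0.723 -0.968  0.611 -1.12   0.161] p [0.4985 0.0952 0.1517] F [ 0.6  0.6 -0.1] M [ 0.38  1.54 -0.01] gap 0.0857
shift [ 0.004 -0.002  0.254] turn [0.001 0.    0.759]
```

View pics/top6.png

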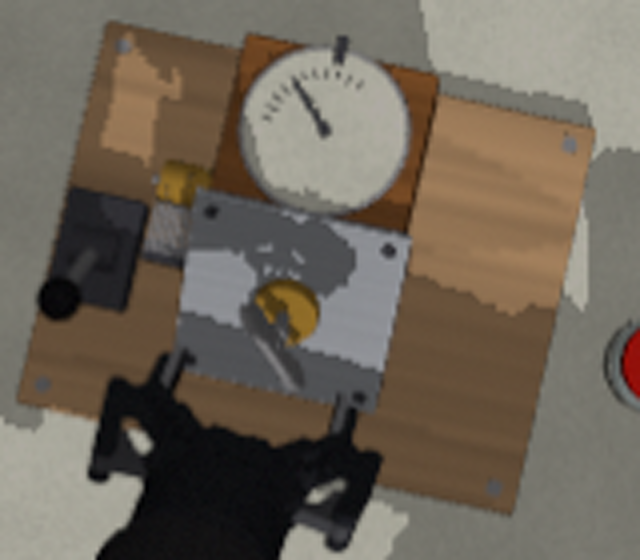

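View pics/side6.png

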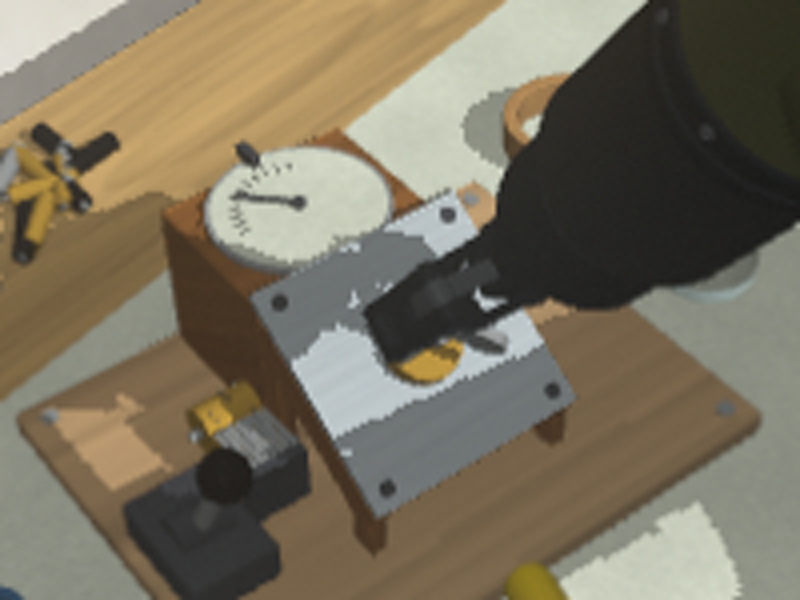

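```bash
python3 -m jog '[0,0,0,0,0,-0.05,1, 0,0,0,0,0,-0.1,1, 0,0,0,0,0,-0.15,1, 0,0,0,0,0,-0.2,1, 0,0,0,0,0,-0.25,1, 0,0,0.1,0,0,-0.25,1, 0,0,0.2,0,0,-0.25,1, 0,0,0.25,0,0,-0.25,1, 0,0,0.25,0,0,-0.25,0, 0,0,0.25,0,0,-0.25,-0.7]'
python3 -m jog '[0,0,0,0,0,0,-0.7, 0,0,0,0,0,0,-1, 0,0,0,0,0,0,-1, 0,0,0,0,0,0,-1, 0,0,0,0,0,0.04,-1, 0,0,0,0,0,0.08,-1, 0,0,0,0,0,0.12,-1, 0,0,0,0,0,0.16,-1, 0,0,0,0,0,0.2,-1, 0,0,0,0,0,0.2,-1]' 70
python3 go.py 0.88 0.045 1
```

```text
time: 16.85
tool_pos: [0.5153, 0.0916, 0.1273]
eef_rot: [2.68, 0.68, 0.776]
ft_force: [-0.8, 0.4, 0.1]
finger_gap: 0.0513
time: 18.1
tool_pos: [0.5153, 0.0916, 0.1277]
eef_rot: [2.907, -0.189, 0.905]
ft_force: [-4.4, 0.3, 2.8]
finger_gap: 0.0044
t 18.1 q [ 0.856 -0.66  -0.981  0.628 -1.027  0.312] p [0.5153 0.0916 0.1277] F [-4.4  0.3  2.8] M [ 0.34  2.5  -0.16] gap 0.0044
shift [ 0.    -0.001  0.009] turn [0.001 0.    0.808]
```

```bash
python3 -m jog '[0,0,0,0,0,0.05,-1, 0,0,0,0,0,0.1,-1, 0,0,0,0,0,0.15,-1, 0,0,0,0,0,0.2,-1, 0,0,0,0,0,0.25,-1, 0,0,0,0,0,0.3,-1, 0,0,0,0,0,0.35,-1, 0,0,0,0,0,0.4,-1, 0,0,0,0,0,0.45,-1, 0,0,0,0,0,0.5,-1]' 70
python3 go.py 0.37 0.045
python3 - <<'E'
from h import *
a=viewer.snapshot("top"); cv2.imwrite("pics/top7.png",cv2.resize(a[150:290,180:340],None,fx=4,fy=4,interpolation=cv2.INTER_CUBIC))
E
```

```text
time: 19.35
tool_pos: [0.515, 0.0912, 0.1275]
eef_rot: [-1.779, 2.032, -0.683]
ft_force: [-10.9, 0.1, 3.4]
finger_gap: 0.0039
t 19.35 q [ 0.857 -0.661 -0.981  0.627 -1.029 -1.26 ] p [0.515  0.0912 0.1275] F [-10.9   0.1   3.4] M [ 0.18  3.58 -0.31] gap 0.0039
shift [-0.005 -0.003  0.009] turn [ 0.001  0.001 -0.855]
```

View pics/top7.png

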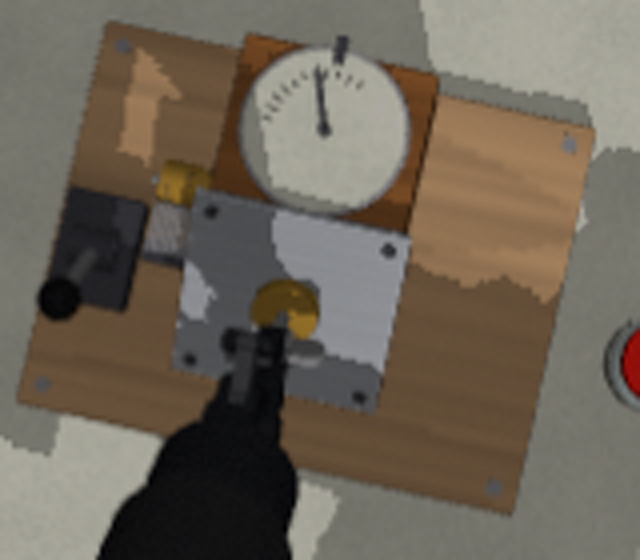

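```bash
python3 -m jog '[0,0,0,0,0,0.05,-1, 0,0,0,0,0,0.1,-1, 0,0,0,0,0,0.15,-1, 0,0,0,0,0,0.2,-1, 0,0,0,0,0,0.25,-1, 0,0,0,0,0,0.3,-1, 0,0,0,0,0,0.35,-1, 0,0,0,0,0,0.39,-1, 0,0,0,0,0,0.43,-1, 0,0,0,0,0,0.43,-1]' 70
python3 go.py 0.37 0.045
python3 - <<'E'
from h import *
a=viewer.snapshot("top"); cv2.imwrite("pics/top8r.png",a); cv2.imwrite("pics/top8.png",cv2.resize(a[155:210,230:295],None,fx=10,fy=10,interpolation=cv2.INTER_CUBIC))
a=viewer.snapshot("side"); cv2.imwrite("pics/side8r.png",a); cv2.imwrite("pics/side8.png",cv2.resize(a[175:225,215:290],None,fx=10,fy=10,interpolation=cv2.INTER_CUBIC))
E
```

```text
time: 20.65
tool_pos: [0.5147, 0.0915, 0.1273]
eef_rot: [-0.105, 2.545, -0.204]
ft_force: [-10.1, 2.9, 2.7]
finger_gap: 0.0045
t 20.65 q [ 0.858 -0.661 -0.981  0.626 -1.029 -2.617] p [0.5147 0.0915 0.1273] F [-10.1   2.9   2.7] M [0.94 3.66 0.05] gap 0.0045
shift [-0.007  0.001  0.009] turn [-0.001 -0.001  0.713]
```

View pics/top8.png

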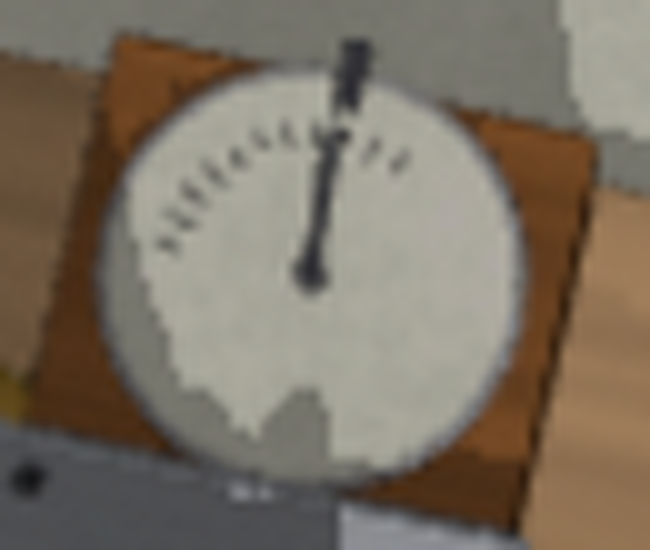

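View pics/side8.png

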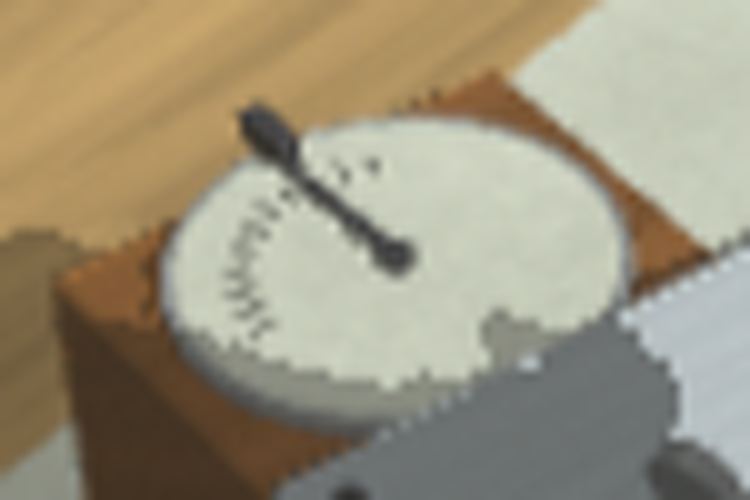

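```bash
python3 -m jog '[0,0,0,0,0,0,1, 0,0,0,0,0,0,1, 0,0,0,0,0,0,1, 0,0,0,0,0,0,1, 0,0,0,0,0,0,1, 0,0,-0.2,0,0,0,1, 0,0,-0.4,0,0,-0.05,1, 0,0,-0.6,0,0,-0.1,1, 0,0,-0.6,0,0,-0.15,1, 0,0,-0.6,0,0,-0.2,1]'
cat >> h.py <<'E'
def lev(x,z,y=.128):
    T=stand(np.load("stand.npy"))
    return tp(T,[x,y,z])[0], R.from_matrix(T[:3,:3]@np.c_[[1,0,0],[0,-1,0],[0,0,-1]]) 
E
python3 - <<'E'
from go import *
st()
p,Rt=lev(-.1,.2); print(p,rel(p,Rt), "alt", rel(p,Rt*R.from_euler("z",np.pi)))
a=viewer.snapshot("top"); cv2.imwrite("pics/top9.png",cv2.resize(a[150:290,180:340],None,fx=4,fy=4,interpolation=cv2.INTER_CUBIC))
E
```

```text
time: 22.0
tool_pos: [0.4745, 0.1007, 0.1868]
eef_rot: [-0.911, 2.431, -0.442]
ft_force: [0.8, -0.1, -1.4]
finger_gap: 0.0853
t 22.0 q [ 0.996 -0.8   -0.94   0.598 -1.252 -1.99 ] p [0.4745 0.1007 0.1868] F [ 0.8 -0.1 -1.4] M [0.36 1.51 0.01] gap 0.0853
[0.50037566 0.22614321 0.2       ] (array([-0.888,  0.594, -0.098]), array([-0.212, -0.107, -0.677])) alt (array([-0.888,  0.594, -0.098]), array([-0.09 ,  0.179,  0.288]))
```

View pics/top9.png

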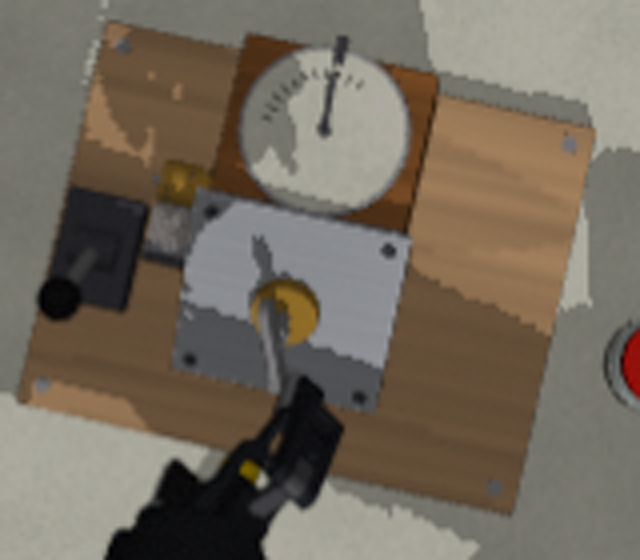

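```bash
python3 -m jog '[-0.2,0.13,-0.06,-0.015,-0.008,-0.05,0.5, -0.45,0.3,-0.08,-0.03,-0.015,-0.1,0, -0.88,0.59,-0.1,-0.047,-0.024,-0.15,-0.5, -0.88,0.59,-0.1,-0.063,-0.032,-0.2,-1, -0.88,0.59,-0.1,-0.078,-0.039,-0.25,-1, -0.88,0.59,-0.1,-0.094,-0.047,-0.3,-1, -0.88,0.59,-0.1,-0.11,-0.055,-0.35,-1, -0.88,0.59,-0.1,-0.125,-0.063,-0.4,-1, -0.88,0.59,-0.1,-0.14,-0.071,-0.45,-1, -0.88,0.59,-0.1,-0.15,-0.076,-0.48,-1]'
python3 - <<'E'
from go import *
st()
p,Rt=lev(-.1,.2); print(p,rel(p,Rt))
E
```

```text
time: 23.3
tool_pos: [0.4995, 0.2252, 0.1994]
eef_rot: [-2.708, 1.196, -0.173]
ft_force: [-0.1, -0.5, 0.6]
finger_gap: 0.0001
t 23.3 q [ 0.825 -0.294 -0.324  0.054 -1.336 -0.093] p [0.4995 0.2252 0.1994] F [-0.1 -0.5  0.6] M [-0.36  0.43 -0.02] gap 0.0001
[0.50037566 0.22614321 0.2       ] (array([-0.001, -0.011, -0.003]), array([-0.061, -0.031, -0.195]))
```

```bash
python3 -m jog '[0,-0.01,0,-0.015,-0.008,-0.05,-1, 0,-0.01,0,-0.03,-0.016,-0.1,-1, 0,-0.01,0,-0.046,-0.023,-0.15,-1, 0,-0.01,0,-0.061,-0.031,-0.195,-1, 0,-0.01,0,-0.061,-0.031,-0.195,-1, 0,-0.01,0,-0.061,-0.031,-0.195,-1, 0,-0.01,0,-0.061,-0.031,-0.195,-1, 0,-0.01,0,-0.061,-0.031,-0.195,-1, 0,-0.01,0,-0.061,-0.031,-0.195,-1, 0,-0.01,0,-0.061,-0.031,-0.195,-1]'
python3 - <<'E'
from go import *
st()
p,Rt=lev(-.1,.103); print(p,rel(p,Rt))
for c in("top","side"):
    a=viewer.snapshot(c); cv2.imwrite(f"pics/{c}10.png",cv2.resize(a[140:300,150:350],None,fx=4,fy=3.7,interpolation=cv2.INTER_CUBIC))
    print(c,[(r["score"],r["point"]) for r in spotter.boxes_of(c,"stop_tip")][:2])
E
```

```text
time: 24.55
tool_pos: [0.5004, 0.2259, 0.1997]
eef_rot: [3.122, -0.34, 0.001]
ft_force: [-0.1, -1.1, 0.6]
finger_gap: 0.0003
t 24.55 q [ 7.910e-01 -9.600e-02 -1.210e-01  1.000e-03 -1.547e+00  5.630e-01] p [0.5004 0.2259 0.1997] F [-0.1 -1.1  0.6] M [-0.04  0.01 -0.01] gap 0.0003
[0.50037566 0.22614321 0.103     ] (array([-0.001, -0.003,  0.805]), array([ 0., -0.,  0.]))
top [(0.47, [0.5478, 0.2129, 0.116])]
side [(0.68, [0.5419, 0.2155, 0.1185])]
```

View pics/top10.png

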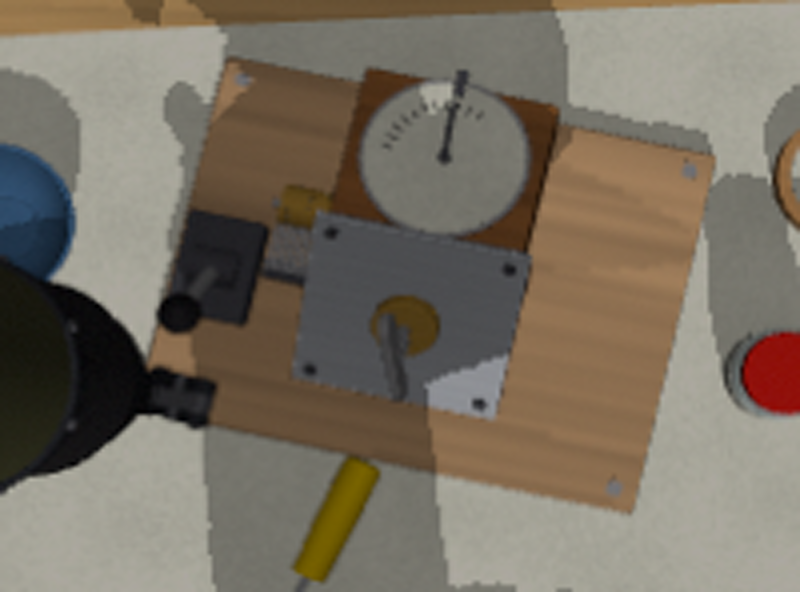

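View pics/side10.png

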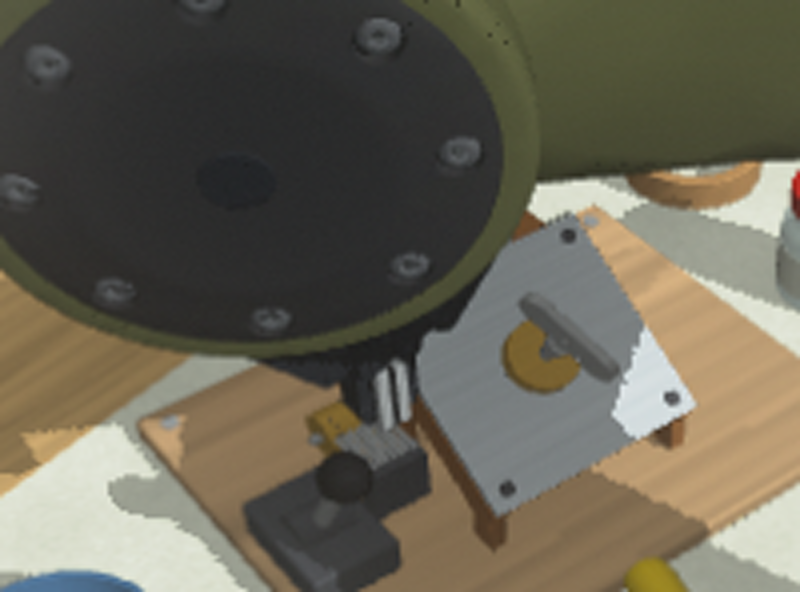

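```bash
python3 -m jog '[0,0,0.2,0,0,0,-1, 0,0,0.4,0,0,0,-1, 0,0,0.6,0,0,0,-1, 0,0,0.75,0,0,0,-1, 0,0,0.8,0,0,0,-1, 0,0,0.8,0,0,0,-1, 0.05,0,0.8,0,0,0,-1, 0.1,0,0.8,0,0,0,-1, 0.15,0,0.8,0,0,0,-1, 0.2,0,0.8,0,0,0,-1]'
python3 - <<'E'
from go import *
st()
p,Rt=lev(-.009,.103); print(p,rel(p,Rt))
a=viewer.snapshot("top"); cv2.imwrite("pics/top11.png",cv2.resize(a[140:300,150:350],None,fx=4,fy=3.7,interpolation=cv2.INTER_CUBIC))
E
```

```text
time: 26.0
tool_pos: [0.5242, 0.2206, 0.1038]
eef_rot: [3.122, -0.34, 0.0]
ft_force: [-1.8, 0.9, 0.4]
finger_gap: -0.0001
t 26.0 q [ 7.520e-01 -1.500e-02 -2.190e-01  1.000e-03 -1.368e+00  6.020e-01] p [0.5242 0.2206 0.1038] F [-1.8  0.9  0.4] M [ 0.16  0.58 -0.04] gap -0.0001
[0.58923694 0.20653012 0.103     ] (array([ 0.554, -0.002,  0.006]), array([ 0., -0.,  0.]))
```

View pics/top11.png

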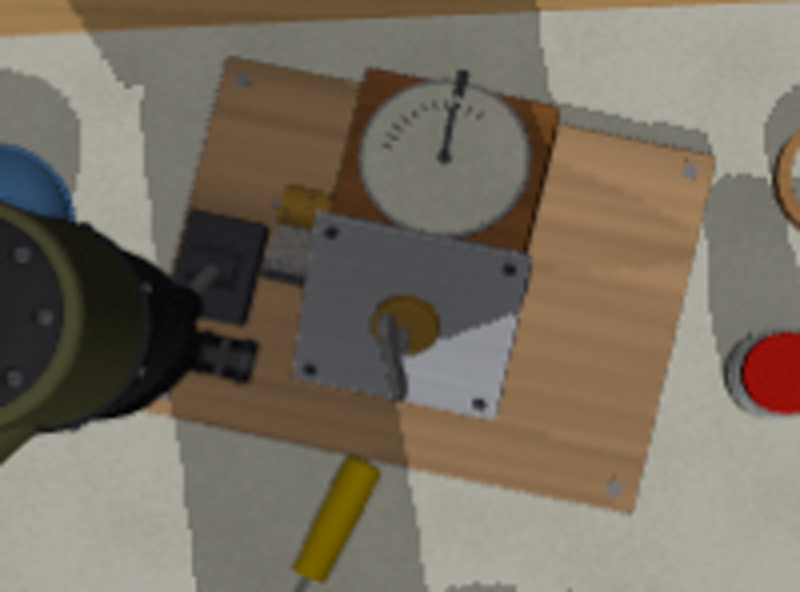

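```bash
python3 -m jog '[0.06,0,0,0,0,0,-1, 0.12,0,0,0,0,0,-1, 0.18,0,0,0,0,0,-1, 0.24,0,0,0,0,0,-1, 0.3,0,0,0,0,0,-1, 0.36,0,0,0,0,0,-1, 0.42,0,0,0,0,0,-1, 0.48,0,0,0,0,0,-1, 0.52,0,0,0,0,0,-1, 0.52,0,0,0,0,0,-1]'
python3 - <<'E'
from go import *
st()
p,Rt=lev(-.009,.103); print(p,rel(p,Rt))
for c in("top","side"):
    a=viewer.snapshot(c); cv2.imwrite(f"pics/{c}12.png",cv2.resize(a[140:300,150:350],None,fx=4,fy=3.7,interpolation=cv2.INTER_CUBIC))
E
```

```text
time: 27.3
tool_pos: [0.586, 0.2068, 0.1036]
eef_rot: [3.121, -0.341, 0.001]
ft_force: [0.4, -0.6, 0.2]
finger_gap: -0.0002
t 27.3 q [ 0.662  0.123 -0.076  0.002 -1.373  0.691] p [0.586  0.2068 0.1036] F [ 0.4 -0.6  0.2] M [ 0.03 -0.02 -0.01] gap -0.0002
[0.58923694 0.20653012 0.103     ] (array([ 0.027, -0.004,  0.005]), array([ 0., -0., -0.]))
```

View pics/top12.png

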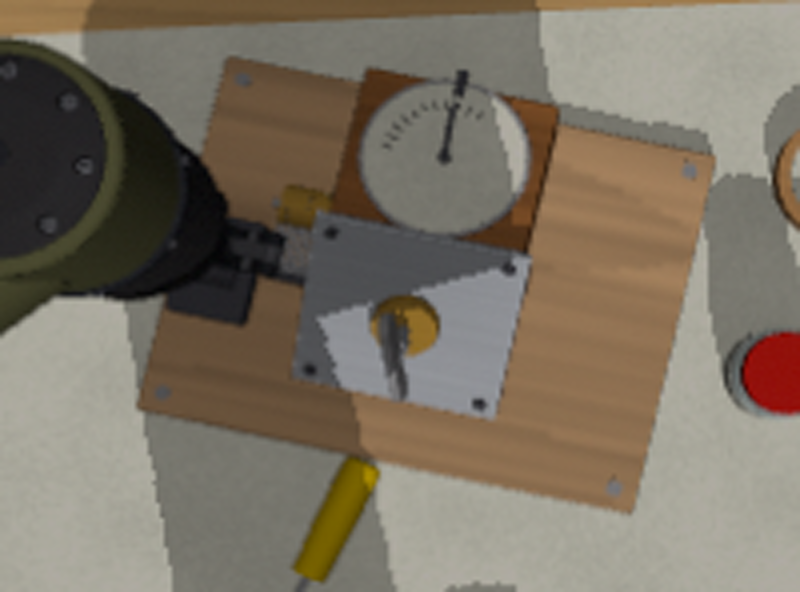

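View pics/side12.png

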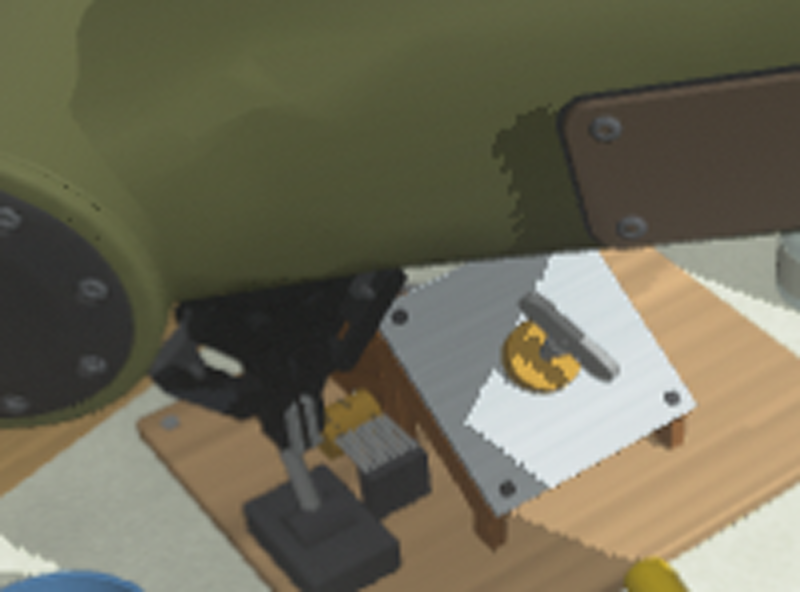

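```bash
python3 -m jog '[0.01,0,0,0,0,0,-1, 0.02,0,0,0,0,0,-1, 0.03,0,0,0,0,0,-1, 0.04,0,0,0,0,0,-1, 0.05,0,0,0,0,0,-1, 0.05,0,0,0,0,0,-1, 0.05,0,0,0,0,0,-1, 0.05,0,0,0,0,0,-1, 0.05,0,0,0,0,0,-1, 0.05,0,0,0,0,0,-1]'
python3 go.py 0 0.1
```

```text
time: 28.65
tool_pos: [0.5917, 0.2057, 0.1039]
eef_rot: [3.122, -0.34, 0.001]
ft_force: [-1.6, -0.5, -0.9]
finger_gap: 0.0001
t 28.65 q [ 0.655  0.135 -0.062  0.002 -1.374  0.699] p [0.5917 0.2057 0.1039] F [-1.6 -0.5 -0.9] M [0.03 0.24 0.02] gap 0.0001
shift [-0.674  1.065 -0.566] turn [-0.152  0.152 -0.483]
```

```bash
python3 -m jog '[0.01,0,0,0,0,0,-1, 0.02,0,0,0,0,0,-1, 0.03,0,0,0,0,0,-1, 0.03,0,0,0,0,0,-1, 0.03,0,0,0,0,0,-1, 0.03,0,0,0,0,0,-1, 0.03,0,0,0,0,0,-1, 0.03,0,0,0,0,0,-1, 0.03,0,0,0,0,0,-1, 0.03,0,0,0,0,0,-1]'
python3 go.py 0 0.1
```

```text
time: 29.9
tool_pos: [0.5924, 0.2055, 0.1037]
eef_rot: [3.121, -0.338, -0.008]
ft_force: [-16.7, 2.9, 6.4]
finger_gap: -0.0004
t 29.9 q [ 0.652  0.142 -0.053 -0.002 -1.381  0.704] p [0.5924 0.2055 0.1037] F [-16.7   2.9   6.4] M [ 0.83  5.26 -0.06] gap -0.0004
shift [-0.684  1.065 -0.562] turn [-0.153  0.154 -0.482]
```

The lever is at its hard stop (16.7 N against the tool, no further travel). Backing off.

```bash
python3 -m jog '[-0.1,0,0,0,0,0,-1, -0.25,0,0,0,0,0,-1, -0.5,0,-0.1,0,0,0,-1, -0.8,0,-0.4,0,0,0,-1, -1,0,-0.8,0,0,0,-1, -1,0,-1,0,0,0,-1, -1,0,-1,0,0,0,-1, -1,0,-1,0,0,0,-1, -1,0,-1,0,0,0,-1, -1,0,-1,0,0,0,-1]'
python3 -m jog '[-0.5,0.5,-0.3,0,0,0,-1, -1,1,-0.5,0,0,0,-1, -1,1,-0.5,0,0,0,-1, -1,1,-0.5,0,0,0,-1, -1,1,-0.5,0,0,0,-1, -1,1,-0.5,0,0,0,-1, -1,1,-0.5,0,0,0,-1, -1,1,-0.5,0,0,0,-1, -1,1,-0.5,0,0,0,-1, -1,1,-0.5,0,0,0,-1]'
python3 - <<'E'
from go import *
st()
T=stand(np.load("stand.npy"))
print("ball play",tp(T,[-.02+.08*np.sin(.5),.128,.037+.08*np.cos(.5)]))
for c in("top","side"):
    a=viewer.snapshot(c); cv2.imwrite(f"pics/{c}13.png",cv2.resize(a[140:300,150:350],None,fx=4,fy=3.7,interpolation=cv2.INTER_CUBIC)); cv2.imwrite(f"pics/{c}13r.png",a)
    for l in("stop_tip","jar","tape","bowl","driver"): print(c,l,[(r["score"],r["point"]) for r in spotter.boxes_of(c,l)][:1])
E
```

```text
time: 31.15
tool_pos: [0.4757, 0.2312, 0.2233]
eef_rot: [3.12, -0.339, -0.009]
ft_force: [0.5, 0.1, 0.2]
finger_gap: -0.0001
time: 32.4
tool_pos: [0.3332, 0.1399, 0.2844]
eef_rot: [3.12, -0.339, -0.009]
ft_force: [-0.7, -1.1, -0.1]
finger_gap: -0.0001
t 32.4 q [ 0.968 -0.604 -0.346 -0.004 -1.835  0.385] p [0.3332 0.1399 0.2844] F [-0.7 -1.1 -0.1] M [-0.02 -0.03  0.02] gap -0.0001
ball play [[0.6159481  0.20063454 0.1072066 ]]
top stop_tip []
top jar [(0.64, [0.508, -0.1332, 0.0825])]
top tape [(0.85, [0.6397, -0.1785, 0.0233])]
top bowl [(0.55, [0.6071, 0.357, 0.0252])]
top driver [(0.57, [0.3997, 0.1357, 0.0195])]
side stop_tip [(0.78, [0.6051, 0.2039, 0.1029])]
side jar [(0.49, [0.5056, -0.1129, 0.0152])]
side tape [(0.59, [0.6383, -0.1818, 0.0191])]
side bowl [(0.74, [0.6194, 0.3449, 0.0202])]
side driver [(0.61, [0.3942, 0.1465, 0.0158])]
```

View pics/top13.png

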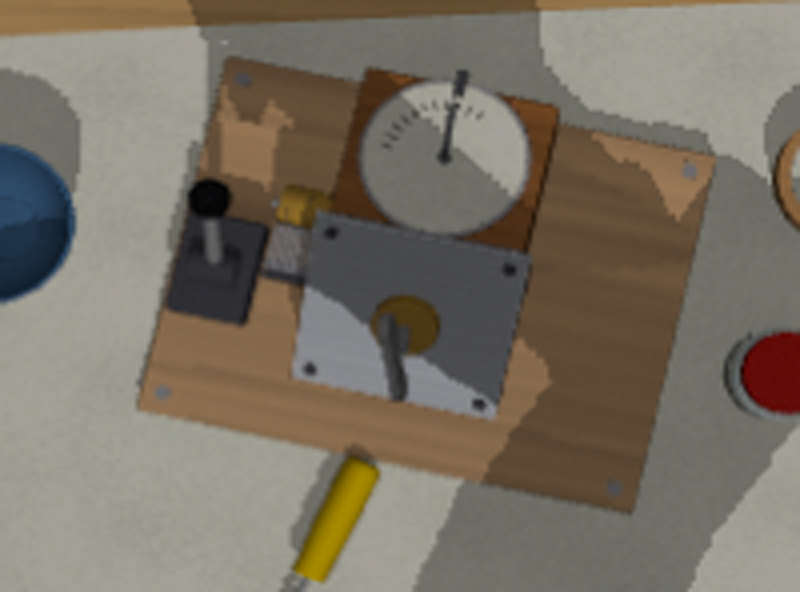

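View pics/side13.png

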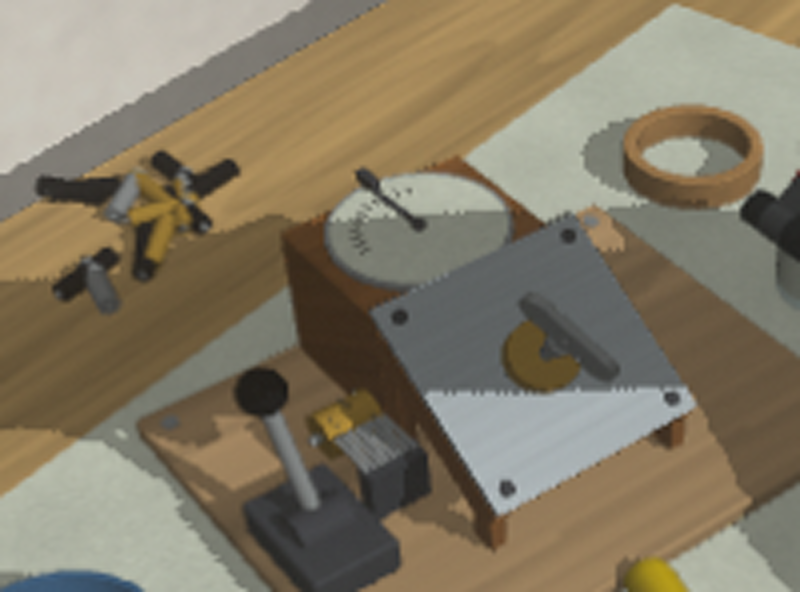

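```bash
python3 - <<'E'
from go import *
T=stand(np.load("stand.npy"))
for c in("top","side"):
  for a in(0,.8,.9,1.0):
    print(c,a,np.round((proj(c,tp(T,[-.02+.08*np.sin(a-.5),.128,.037+.08*np.cos(a-.5)]))-[150,140])*[4,3.7]))
  for a in (1.45,1.5,1.55,1.6):
    print(c,"ptr",a,np.round((proj(c,tp(T,[[.0725+.036*np.sin(a),.036*np.cos(a),.117],[.0725+.05*np.sin(a),.05*np.cos(a),.1185],[.0725,0,.117]]))-[150,140])*[4,3.7]).tolist())
st()
E
```

```text
top 0 [[177. 317.]]
top 0.8 [[200. 219.]]
top 0.9 [[204. 208.]]
top 1.0 [[208. 197.]]
top ptr 1.45 [[449.0, 99.0], [452.0, 76.0], [443.0, 156.0]]
top ptr 1.5 [[452.0, 99.0], [456.0, 77.0], [443.0, 156.0]]
top ptr 1.55 [[455.0, 99.0], [460.0, 77.0], [443.0, 156.0]]
top ptr 1.6 [[458.0, 100.0], [464.0, 78.0], [443.0, 156.0]]
side 0 [[348. 481.]]
side 0.8 [[276. 398.]]
side 0.9 [[268. 393.]]
side 1.0 [[261. 390.]]
side ptr 1.45 [[374.0, 192.0], [357.0, 179.0], [418.0, 221.0]]
side ptr 1.5 [[376.0, 191.0], [360.0, 178.0], [418.0, 221.0]]
side ptr 1.55 [[379.0, 190.0], [364.0, 176.0], [418.0, 221.0]]
side ptr 1.6 [[382.0, 188.0], [368.0, 174.0], [418.0, 221.0]]
t 33.0 q [ 0.969 -0.605 -0.346 -0.004 -1.835  0.385] p [0.3331 0.1399 0.2845] F [-0.4  0.2  0.6] M [ 0.06 -0.05  0.03] gap -0.0002
```

```bash
python3 -c "
from rig import manip; print(manip.hand_in())"
```

```text
the job is handed in; nothing more can be done
None
```

I wound the key clockwise in two grips, about 7.3 rad in all, with the stop lever still at stop. Then I pushed the lever over to its end stop, backed the arm clear, and handed in at about 33 s. `hand_in` reports no verdict, so success is judged only from my own checks.

Last checks, from both cameras after backing off:
- **Pointer:** it lines up with the tab. Both read about 1.55 rad, to within about 0.03 rad or roughly 1 mm at the tip.
- **Stop lever:** the ball is within a couple of zoomed-picture pixels of where it should be at 1.0 rad in both views. While pushing, the force rose to about 17 N with no further travel.
- **Key:** it stayed where I left it after release, going by the pictures. I did not measure its speed.
- **Arm:** it stood clear of everything, with about 1 N or less on the wrist, near zero within noise.
- **Bystanders:** tape and bowl were found within about 3 mm of where they began in both views, and the screwdriver within 7 mm.
- **Disagreement on the jar:** the top view has it within 2 mm. The side detection put it about 40 mm off, mostly in height. The gripper partly hides the jar in that picture and the score was low (0.49), so I trusted the top view.

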